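# Push the toy boat's plinth back into its place in the display

## Task

The toy boat's black plinth was pulled forward for dusting: push it back over the table so that its long side stands flush against the dark wooden rail with the yellow line on the plinth lined up with the yellow mark on the rail. Only push the plinth with the fingers: do not lift or tip it, and do not touch the boat that is fixed on it. Leave the other toys and the brush where they are, and finish with the hand clear.

Things in the scene. Friction and masses are not known exactly. Their poses are not given: they have to be found in the camera images.
- plinth: Loose black block carrying the boat, 100 (its x) by 150 (its y) by 30 mm high, 0.3 to 0.7 kg in all; slides on the table. Origin at the centre of its underside, z up. A yellow line 10 mm wide runs along its x through the middle of its top and down both long sides. Its +x long side, which goes against the rail, starts turned up to 0.4 rad from the rail's line.
- plinth_back (a point): Middle of the foot of the plinth's +x long side (50 mm along plinth x from its origin, at table height): the point that belongs at the mark.
- boat: Small white and orange toy motorboat fixed on the plinth's top, lying along plinth y, 41 mm wide and from -54 to +45 mm in length, rising 30 mm above the plinth (60 mm above the table). Origin at its underside over the plinth's centre. It must not be touched.
- rail: Dark wooden rail fixed on the table, 720 mm long (its y) by 20 mm by 25 mm high. Origin at table height in the middle of its face on the robot's side; its x axis points from that face away from the robot, level, z up.
- mark: Yellow stripe 10 mm wide across the rail's top and face. Origin at table height on the rail's face on the robot's side, at the middle of the stripe; axes parallel to the rail's. When the job is done the plinth's origin lies at x = -50 mm, y = 0 in this frame, its axes parallel to the mark's.
- truck: Loose toy truck, red cab and blue bed, 40 by 80 by 46 mm high, standing near the rail some 210 to 250 mm to one side of the mark. Origin at the centre of its underside. Leave alone.
- rocket: Loose red toy rocket standing upright, 44 mm in diameter, 105 mm high, near the rail some 210 to 250 mm to the other side of the mark. Origin at the centre of its underside. Leave alone.
- stacker: Loose stacking-ring duck, 72 mm in diameter, 106 mm high, on the table to the left. Origin at the centre of its underside. Leave alone.
- brush: Loose dusting brush lying on the table to the right, 200 mm long along its x, up to 42 mm wide and 20 mm high. Origin on the table under the middle of its length. Leave alone.
Things that resemble listed ones, but are neither listed nor needed, are in the scene too. Leave any green or red look-alike of the plinth alone.

How it is judged:
By the outcome, as a careful person would: the job done as asked, in the order asked, and still so for the second after the job is handed in, with the robot touching nothing.
It also fails if it takes over 61 s, if anything falls off the work surface, if the arm or the gripper's body presses on something with over 40 N, if the wrist force passes 120 N, or if a joint passes its speed limit or range.

## Robot

A 6-joint arm with a two-finger parallel gripper is mounted at the origin on the work surface. World frame = base frame: x ahead of the robot, y to its left, z up, the work surface at z = 0. Lengths are in m, angles in degrees, forces in N, time in s.
With the tool pointing down it reaches from about 0.25 to 0.725 m from the base axis. Payload 9.7 kg.
Tool frame: the origin (TCP) lies at the very end of the fingers, on their centre line; the grasp point (between the pads) lies 19 mm behind it (bot.hold_point_z is the distance from the TCP to the grasp point, in m); z points along the fingers, y is the line along which they close (so a half turn about z gives the same grasp; the last joint's range is limited). The gripper opens to 85 mm and grips with 20 to 120 N. Pads are 22 mm wide; open, the fingers measure 114 mm over their backs; the gripper's body (76 mm by 85 mm) begins 54 mm behind the grasp point. The pads swing forward as they close: fully open they stand 13 mm farther back than shut.
Start: joints at [73.396, 4.979, 10.078, 95.1, 0, 90], TCP at [0.157, 0.527, 0.231] pointing down, gripper open.
Joint ranges: [-179.16, 179.16], [-48.56, 103.87], [-65.8, 70.77], [-126.05, 130.52], [-82.76, 87.17], [-180, 180]. Speed limits (degrees/s): [127.2, 127.2, 147.25, 180, 180, 180].

## Interface

Orientations are given as [roll, pitch, yaw] about the fixed x, y, z axes, in that order (R = Rz(yaw) Ry(pitch) Rx(roll)).
In Python, from workcell import bot gives the robot as it stands.
- The arm moves only by the tool play_rows, never from a script. Its argument "targets" is a list of rows, each an object with "grip": the closure in counts, from 0 (fully open) to 255 (shut); "linear": the shift along the world's x, y, z in cm, a list of three; "delta_rot": the turn, a rotation vector about the world's x, y, z in rad, a list of three. A call has 1 to 10 rows; each row is the pose to reach, as a shift and turn from the pose commanded when the call began; what a row does not reach only later rows make up. A row lasts 1/10 s, in which the tool goes at most 50 mm and 8.59 degrees, less where a joint would pass 70% of its speed; a pose out of reach is approached as far as the arm can. A call with a gripper value outside its range is refused whole. The fingers move at their own pace and stop on an object; "force" is the grip in N (left out, the last holds). Time passes only in rows, so rows that repeat a pose let the fingers close. It gives the time, the measured TCP pose, the force, the opening and the grip force at its end, in the units of the state.
- bot.get_obs(): the state, without advancing time (a new reading comes with each control period).
- bot.camera(name): name is "scene" or "side" or "wrist"; returns a dict with "color" (400x640x3 uint8, red, green, blue), "range_z" (400x640 float32, m along the optical axis (not along the pixel's ray), 0 where there is no reading), "fov_y" (degrees; the focal length in pixels is half the picture's height over the tangent of half this angle, whatever the lens; pixels are square), "cx", "cy" (the principal point, pixels), "world_to_cam" (4x4, takes a point from world to camera coordinates). Camera axes: x right, y up, looking along -z (the intrinsics and any distortion apply to the point x, -y, -z); pixel columns grow to the right and rows downward; lengths in m; the calibration is good to about 2 mm. The wrist camera is an equidistant fisheye: a pixel r from the principal point sees the ray r / f radians off the axis. A picture is of the moment at which its call begins.
- bot.job_done(): hands the job in; it is judged then, once.
Trained networks look in a picture, given as the dict that the camera call returned (one of the last four; its "shot" number tells which), for a name from the list of things; names that differ only in an ending like _2 or _b are one class to them, and where a whole thing is asked for, a point or a joint stands for the part that bears it (a point fixed in the world has none). Each returns a list of dicts, best first, with "conf" (0 to 1); they miss things now and then, are a little off and sometimes report something else, mostly with a low value. They report only what shows in the picture. A call takes as long as a camera call. They do not tell look-alikes from the thing itself.
- bot.search_frame(picture, target): "box" ([left, top, right, bottom] in pixels, round what is visible of it).
- bot.trace(picture, target): "pixels" (400x640 bool, what is visible of it) and "box" ([left, top, right, bottom] in pixels, round what is visible of it).
- bot.pinpoint(picture, target): "pixel" ([column, row] in pixels: a listed point, or the origin of a listed thing).
The state is a dict: "time": time; "q": joint angles; "qd": joint speeds; "joint_efforts": joint torques, N m; "ee_pos": TCP position; "tcp_rot": TCP orientation; "wrist_force": force on the tool from outside, world axes, zero at the start; "torque": the same for the moment, N m; "opening": finger opening in m; "grasp_force": force on a finger pad.
Only numpy, scipy, OpenCV 4.12 (cv2) and the standard library are available. Lean on these libraries where they do the work, as an engineer would, in place of code of your own. Each camera call takes 0.05 s, during which the arm holds its last target. There are 200 camera calls.

## Working session

There is one attempt and no reset: what is moved stays moved. The work goes in short steps, Python scripts to look and compute and a tool call to move; the robot and the scene stay as the last step left them, time stands still between calls to the robot, and variables do not carry over. Pictures are saved under pics/ and viewed, at most 10 in all, crops included, and the job is handed in when it is done.

Besides the shell and the picture viewer there is one more tool, called after "Emit:" as a command line: name --argument value ..., lists and objects as JSON in quotes. play_rows: Moves the arm, as the interface text tells. Its arguments: {"type":"object","properties":{"targets":{"type":"array","items":{"type":"object","properties":{"grip":{"type":"number"},"linear":{"type":"array","items":{"type":"number"}},"delta_rot":{"type":"array","items":{"type":"number"}}}}},"force":{"type":"number"}},"required":["targets"]}

```bash
mkdir -p pics; cat > h.py <<'E'
import numpy as np, cv2
from workcell import bot
def f(p): return 200/np.tan(np.radians(p["fov_y"]/2))
def cloud(p):
    d=p["range_z"]; v,u=np.mgrid[:400,:640]; F=f(p)
    c=np.stack([(u-p["cx"])/F*d,-(v-p["cy"])/F*d,-d,np.ones_like(d)],-1)
    return (c@np.linalg.inv(p["world_to_cam"]).T)[...,:3]
def onplane(p,px,z):
    M=np.linalg.inv(p["world_to_cam"]);F=f(p)
    r=M[:3,:3]@np.array([(px[0]-p["cx"])/F,-(px[1]-p["cy"])/F,-1]);o=M[:3,3]
    return o+r*(z-o[2])/r[2]
def save(p,n): cv2.imwrite(f"pics/{n}.png",p["color"][...,::-1])
E
python3 - <<'E'
from h import *
print({k:np.round(v,3) if not np.isscalar(v) else v for k,v in bot.get_obs().items()})
for n in ("scene","side"):
    p=bot.camera(n); save(p,n+"0"); print(n,p["fov_y"],p["cx"],p["cy"],np.linalg.inv(p["world_to_cam"])[:3,3].round(3), [k for k in p])
    for t in ("plinth","plinth_back","rail","mark","truck","rocket","stacker","brush","boat"):
        print(t,[(np.round(r["pixel"]),round(r["conf"],2)) for r in bot.pinpoint(p,t)])
E
```

```text
{'time': 0.0, 'q': array([73.398,  5.013, 10.035, 95.101,  0.   , 90.002]), 'qd': array([ 0.037,  0.047,  0.01 , -0.045, -0.014,  0.024]), 'joint_efforts': array([ 1.0000e-03, -5.2039e+01,  4.6481e+01,  1.7000e-02,  0.0000e+00,
        0.0000e+00]), 'ee_pos': array([0.157, 0.527, 0.231]), 'tcp_rot': array([-179.921,   -0.   ,  163.396]), 'wrist_force': array([ 0.244, -0.408, -0.07 ]), 'torque': array([ 0.017, -0.023,  0.016]), 'grasp_force': 0.0, 'opening': 0.08529510285940287}
scene 49.91660021891535 322.7661044512069 197.18921042558497 [0.849 0.498 0.996] ['color', 'range_z', 'fov_y', 'cx', 'cy', 'world_to_cam', 'shot']
plinth [(array([338., 159.]), 0.94), (array([398., 220.]), 0.93), (array([319., 234.]), 0.83), (array([351., 107.]), 0.63)]
plinth_back [(array([303., 234.]), 0.88), (array([340., 141.]), 0.7), (array([414., 212.]), 0.65), (array([349., 118.]), 0.65)]
rail [(array([254., 257.]), 0.79)]
mark [(array([252., 249.]), 0.6)]
truck [(array([230., 188.]), 0.69)]
rocket [(array([305., 324.]), 0.92)]
stacker [(array([397., 352.]), 0.95), (array([255., 250.]), 0.19)]
brush [(a
[... 188 characters left out ...]
33 197.51826983881386 [ 0.289 -1.169  0.782] ['color', 'range_z', 'fov_y', 'cx', 'cy', 'world_to_cam', 'shot']
plinth [(array([227., 279.]), 0.92), (array([331., 204.]), 0.79), (array([278., 240.]), 0.74), (array([274., 198.]), 0.57)]
plinth_back [(array([270., 250.]), 0.91), (array([234., 269.]), 0.91), (array([256., 196.]), 0.85), (array([342., 206.]), 0.79)]
rail [(array([379., 206.]), 0.8)]
mark [(array([380., 209.]), 0.6)]
truck [(array([380., 251.]), 0.83)]
rocket [(array([360., 177.]), 0.67)]
stacker [(array([320., 160.]), 0.82)]
brush [(array([328., 279.]), 0.79)]
boat [(array([220., 274.]), 0.98), (array([279., 234.]), 0.73), (array([324., 200.]), 0.67), (array([271., 187.]), 0.47)]
```

View pics/scene0.png

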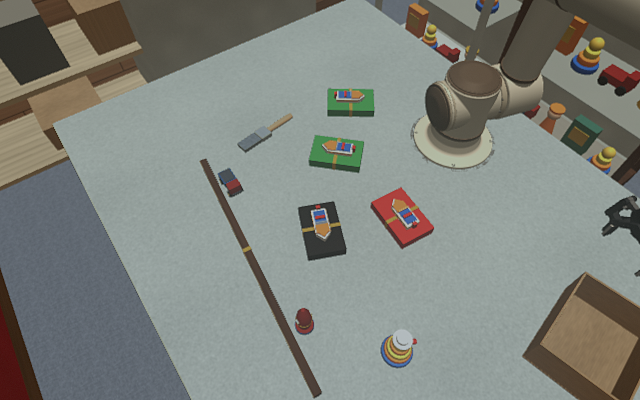

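View pics/side0.png

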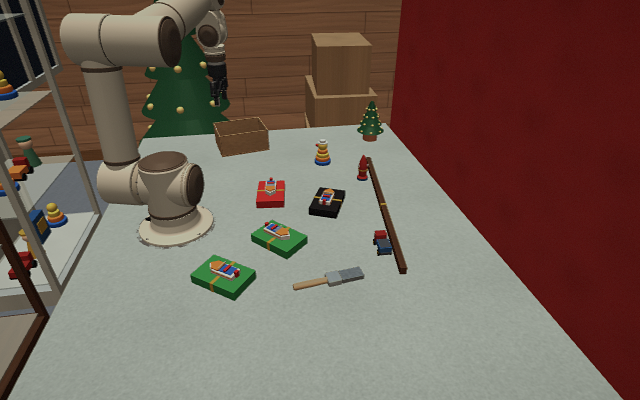

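Candidates for the plinth in the scene view are black (322,230), red (402,217), green (337,152) and green (351,101). The description says black, so I choose (322,230). The rail runs from (203,160) to (318,395), with its mark at (247,250). I'll check the choice in a crop and measure.

```bash
cat >> h.py <<'E'
def axis(v): return np.degrees(np.arctan2(v[1],v[0]))
def measure(p,prt=True):
    P=cloud(p); c=p["color"].astype(int); hsv=cv2.cvtColor(p["color"],cv2.COLOR_RGB2HSV)
    z=P[...,2]; out={}
    for r in bot.trace(p,"plinth"):
        m=r["pixels"]; col=np.median(c[m],0)
        if col.max()<75:
            top=m&(abs(z-.03)<.006); q=P[m&(z>.022)][:,:2]
            (cx,cy),(w,h),a=cv2.minAreaRect((P[top][:,:2]*1000).astype(np.float32))
            out["plinth"]=(cx,cy,w,h,a); 
            yl=top&(hsv[...,0]>15)&(hsv[...,0]<32)&(hsv[...,1]>110)&(hsv[...,2]>80)
            out["pline"]=P[yl]; out["ptop"]=P[top]; out["pmask"]=m
    return P,hsv,out
E
python3 - <<'E'
from h import *
for n in ("scene","side"):
    p=bot.camera(n); P,hsv,o=measure(p); z=P[...,2]
    print(n,"table z",np.median(z[(abs(P[...,0]-.4)<.3)&(abs(P[...,1])<.4)]).round(4))
    print("plinth",np.round(o["plinth"],1), "ztop",np.median(o["ptop"][:,2]).round(4),len(o["pline"]))
    L=o["pline"][:,:2]; v=cv2.fitLine((L*1000).astype(np.float32),cv2.DIST_HUBER,0,.01,.01).ravel(); print("line",v.round(3),axis(v[:2]))
    r=bot.trace(p,"rail")[0]; m=r["pixels"]&(abs(z-.025)<.006)
    v=cv2.fitLine((P[m][:,:2]*1000).astype(np.float32),cv2.DIST_HUBER,0,.01,.01).ravel(); print("railtop",v.round(3),axis(v[:2]),m.sum(), cv2.minAreaRect((P[m][:,:2]*1000).astype(np.float32)))
    R=cv2.dilate(r["pixels"].astype(np.uint8),np.ones((5,5)))>0
    y=R&(hsv[...,0]>17)&(hsv[...,0]<35)&(hsv[...,1]>110)&(hsv[...,2]>110)
    print("mark",y.sum(),P[y].mean(0).round(4), P[y&(z>.02)].mean(0).round(4),np.argwhere(y).mean(0))
    for t in ("truck","rocket","stacker","brush"):
        r=bot.pinpoint(p,t)[0]; print(t,onplane(p,r["pixel"],0).round(3))
    if n=="scene": cv2.imwrite("pics/crop.png",cv2.resize(p["color"][180:280,220:380,::-1],None,fx=5,fy=5,interpolation=cv2.INTER_CUBIC))
E
```

```text
scene table z 0.0004
plinth [522.9  34.7 151.3 100.6  65.6] ztop 0.0297 82
line [ 9.12000e-01 -4.10000e-01  5.23798e+02  3.25840e+01] -24.230051
railtop [1.32000e-01 9.91000e-01 7.23817e+02 5.92400e+01] 82.40998 2242 ((715.4751586914062, -1.6448974609375), (718.2637329101562, 21.193479537963867), 82.411865234375)
mark 32 [ 0.7147 -0.0109  0.0554] [ 0.7152 -0.0099  0.0572] [248.71875 246.53125]
truck [ 0.646 -0.231  0.   ]
rocket [0.693 0.215 0.   ]
stacker [0.565 0.383 0.   ]
brush [ 0.447 -0.361  0.   ]
side table z 0.0028
plinth [523.4  30.8 156.7 100.   66.5] ztop 0.0317 25
line [ 9.07000e-01 -4.20000e-01  5.29336e+02  2.83040e+01] -24.844584
railtop [ 1.34000e-01  9.91000e-01  7.00722e+02 -9.16770e+01] 82.29315 660 ((713.3177490234375, -14.570892333984375), (705.7196655273438, 23.499692916870117), 82.31854248046875)
mark 11 [ 0.7106 -0.0087  0.0307] [ 0.7106 -0.0087  0.0307] [200.36363636 381.54545455]
truck [ 0.633 -0.246  0.   ]
rocket [0.701 0.23  0.   ]
stacker [0.557 0.391 0.   ]Traceback (most recent call last):
  File "<stdin>", line 13, in <module>
IndexError: list index out of range
```

View pics/crop.png

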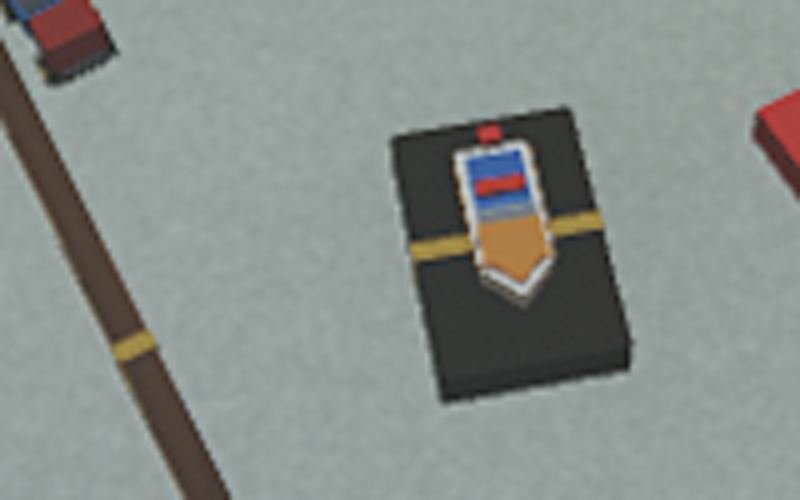

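The crop confirms the choice: a black plinth with the boat, its yellow line meeting the rail side at about crop (440,248). The rail mark is at crop (135,345), which is scene (247,249). Next I'll work out the path.

```bash
python3 - <<'E'
from h import *
p=bot.camera("scene"); P,hsv,o=measure(p)
q=bot.camera("side")
n=np.array([np.cos(np.radians(-7.6)),np.sin(np.radians(-7.6))]);t=np.array([-n[1],n[0]])
for z in (.0,.025): print("mark scene",z,onplane(p,(246.5+.5,248.7+.5),z).round(4))
print("mark side",onplane(q,(382,200.9),.025).round(4))
for pc in (p,q):
  for r in bot.pinpoint(pc,"mark"): print("pin mark",onplane(pc,r["pixel"],0).round(4),onplane(pc,r["pixel"],.0125)@np.r_[0,0,1])
L=o["pline"]; print("line pts centre",L[:,:2].mean(0).round(4))
c=np.array(o["plinth"][:2])/1000;a=np.radians(-24.3);R=np.array([[np.cos(a),np.sin(a)],[-np.sin(a),np.cos(a)]])
print("line pts in plinth y",np.sort(((L[:,:2]-c)@R.T)[:,1])[[3,len(L)//2,-4]].round(4))
col=p["color"].astype(int)
red=(col[...,0]>120)&(col[...,1]<80)&(abs(P[...,2]-.03)<.006)&(P[...,0]<.5)&(P[...,0]>.2)&(abs(P[...,1])<.2)
Q=(P[red][:,:2]-c)@R.T; print("red in plinth frame",np.percentile(Q,[1,99],0).round(3),P[red].mean(0).round(3),P[red][:,0].max(),cv2.boxPoints(cv2.minAreaRect((Q*1000).astype(np.float32))).round())
E
```

```text
mark scene 0.0 [ 0.7062 -0.039   0.    ]
mark scene 0.025 [ 0.7098 -0.0255  0.025 ]
mark side [ 0.7141 -0.0063  0.025 ]
pin mark [ 0.6963 -0.0254  0.    ] 0.012499999999999956
pin mark [ 0.7162 -0.0256  0.    ] 0.012499999999999956
line pts centre [0.524  0.0322]
line pts in plinth y [-0.0075 -0.0015  0.0041]
red in plinth frame [[-0.278 -0.073]
 [-0.155  0.083]] [0.331 0.128 0.03 ] 0.49302830871161185 [[-379.  -62.]
 [-154. -252.]
 [  -1.  -70.]
 [-226.  120.]]
```

```bash
python3 - <<'E'
from h import *
np.set_printoptions(linewidth=160,suppress=True)
for n,(u,v) in (("scene",(247,249)),("side",(382,201))):
    p=bot.camera(n);P=cloud(p);hsv=cv2.cvtColor(p["color"],cv2.COLOR_RGB2HSV)
    s=np.s_[v-9:v+10,u-9:u+10]
    y=(hsv[s][...,0]>17)&(hsv[s][...,0]<35)&(hsv[s][...,1]>110)&(hsv[s][...,2]>90)
    print(n);print((P[s][...,2]*1000).astype(int));print(y.astype(int));print(np.median(P[s][y],0))
    print(onplane(p,(u,v),P[v,u,2]),P[v,u])
    cv2.imwrite(f"pics/m_{n}.png",cv2.resize(p["color"][v-30:v+30,u-40:u+40,::-1],None,fx=8,fy=8,interpolation=cv2.INTER_NEAREST))
E
```

```text
scene
[[ 27  26  26  23  26  22  26  25  -2  -1  -2  -1  -2   0   0   0   0  -2   1]
 [ 23  24  22  25  26  26  23  27  23  -1   0   0  -4   0  -1   0   0   0   1]
 [ 23  23  24  26  29  21  24  26  26  -3   0  -1  -4  -4  -1  -3  -2   0   1]
 [ -1  27  22  24  26  25  27  24  23  24  -1   0   0  -2   0  -1   4  -1   0]
 [ -1  22  23  23  22  26  23  27  25  24   1   0   0   0  -1  -1   0  -2   0]
 [  0 996  24  25  26  22  25  23  22  23  24   1   0   1   0   0   0  -3   0]
 [  3   0  23  26  25  27  28  23  24  25  24  25   0  -2   3  -2  -1   1  -1]
 [  0   0  18  24  25  22  23  26  21  26  25  23   1   2  -3  -1   1  -5  -3]
 [  1  -2   0  24  21  24  25  27  25  25  27  28  25   0   0   2   0   1   1]
 [  2   0   1  19  24  24  24  27  25  25  27  27  26   0  -3   0   0   0  -2]
 [  1   0   0  -3  26  25  23  28  23  22  28  25  21  21   0   0   1   0   0]
 [ -1   0  -2  -2  19  28  24  27  29  25  26  26  27  22   1   1  -1   0  -2]
 [  1  -3   1   1   1  25  25  26  22  22  23  24  25  28  -1   3   0   0   0]
 [  2  -3  -3  -1   0  20  25  26  27  28  27  25  27  24  25  -1  
[... 3002 characters left out ...]
 0 0 0 0 0]
 [0 0 0 0 0 0 0 0 0 0 0 0 0 0 0 0 0 0 0]
 [0 0 0 0 0 0 0 0 0 0 0 0 0 0 0 0 0 0 0]
 [0 0 0 0 0 0 0 0 0 0 0 0 0 0 0 0 0 0 0]
 [0 0 0 0 0 0 0 0 0 0 0 0 0 0 0 0 0 0 0]
 [0 0 0 0 0 0 0 0 0 0 0 0 0 0 0 0 0 0 0]
 [0 0 0 0 0 0 0 0 0 0 0 0 0 0 0 0 0 0 0]
 [0 0 0 0 0 0 0 1 1 1 1 1 1 0 0 0 0 0 0]
 [0 0 0 0 0 0 0 1 1 1 1 1 1 0 0 0 0 0 0]
 [0 0 0 0 0 0 0 0 0 0 0 0 0 0 0 0 0 0 0]
 [0 0 0 0 0 0 0 0 0 0 0 0 0 0 0 0 0 0 0]
 [0 0 0 0 0 0 0 0 0 0 0 0 0 0 0 0 0 0 0]
 [0 0 0 0 0 0 0 0 0 0 0 0 0 0 0 0 0 0 0]
 [0 0 0 0 0 0 0 0 0 0 0 0 0 0 0 0 0 0 0]
 [0 0 0 0 0 0 0 0 0 0 0 0 0 0 0 0 0 0 0]]
[ 0.70793499 -0.02599825  0.02832858]
[ 0.71247645 -0.01092837  0.02757897] [ 0.71247645 -0.01092837  0.02757897]
```

The earlier means were spoiled by depth dropouts. Using medians, the mark is at about (0.710,-0.026) on the rail top. The target plinth centre is about (0.6525,-0.0186) with yaw -7.6°. It is now at about (0.5225,0.0335) with yaw -24.3°. I'll move behind it with the fingers open.

Emit:
play_rows --targets '[{"grip": 0,"linear": [28.2,-45.6,0],"delta_rot": [0,0,-0.134]},{"grip": 0,"linear": [28.2,-45.6,0],"delta_rot": [0,0,-0.134]},{"grip": 0,"linear": [28.2,-45.6,0],"delta_rot": [0,0,-0.134]},{"grip": 0,"linear": [28.2,-45.6,0],"delta_rot": [0,0,-0.134]},{"grip": 0,"linear": [28.2,-45.6,0],"delta_rot": [0,0,-0.134]},{"grip": 0,"linear": [28.2,-45.6,0],"delta_rot": [0,0,-0.134]},{"grip": 0,"linear": [28.2,-45.6,0],"delta_rot": [0,0,-0.134]},{"grip": 0,"linear": [28.2,-45.6,0],"delta_rot": [0,0,-0.134]},{"grip": 0,"linear": [28.2,-45.6,0],"delta_rot": [0,0,-0.134]},{"grip": 0,"linear": [28.2,-45.6,0],"delta_rot": [0,0,-0.134]}]'

```text
time: 3.05
ee_pos: [0.4208, 0.0998, 0.2316]
tcp_rot: [180.0, 0.0, 155.7]
wrist_force: [0.7, 0.7, -0.4]
opening: 0.0856
grasp_force: 0.0
```

Emit:
play_rows --targets '[{"grip": 0,"linear": [1.0,-1.5,0],"delta_rot": [0,0,0]},{"grip": 0,"linear": [1.0,-1.5,0],"delta_rot": [0,0,0]},{"grip": 0,"linear": [1.0,-1.5,0],"delta_rot": [0,0,0]}]'

```text
time: 3.35
ee_pos: [0.4301, 0.0867, 0.2313]
tcp_rot: [180.0, -0.0, 155.6]
wrist_force: [-0.7, 0.2, 0.1]
opening: 0.0855
grasp_force: 0.0
```

Emit:
play_rows --targets '[{"grip": 0,"linear": [0.85,-1.5,0],"delta_rot": [0,0,0]},{"grip": 0,"linear": [0.85,-1.5,-5],"delta_rot": [0,0,0]},{"grip": 0,"linear": [0.85,-1.5,-10],"delta_rot": [0,0,0]},{"grip": 0,"linear": [0.85,-1.5,-15],"delta_rot": [0,0,0]},{"grip": 0,"linear": [0.85,-1.5,-20],"delta_rot": [0,0,0]},{"grip": 0,"linear": [0.85,-1.5,-22],"delta_rot": [0,0,0]},{"grip": 0,"linear": [0.85,-1.5,-22.6],"delta_rot": [0,0,0]},{"grip": 0,"linear": [0.85,-1.5,-22.6],"delta_rot": [0,0,0]},{"grip": 0,"linear": [0.85,-1.5,-22.6],"delta_rot": [0,0,0]}]'

```text
time: 4.25
ee_pos: [0.4396, 0.0725, 0.007]
tcp_rot: [179.9, 0.1, 155.8]
wrist_force: [0.6, -0.3, 0.7]
opening: 0.0853
grasp_force: 0.0
```

```bash
python3 - <<'E'
from h import *
p=bot.camera("side"); cv2.imwrite("pics/side1.png",cv2.resize(p["color"][140:260,220:420,::-1],None,fx=4,fy=4,interpolation=cv2.INTER_CUBIC))
o=bot.get_obs(); print(o["ee_pos"].round(4),o["wrist_force"].round(1),o["tcp_rot"].round(2),o["time"])
E
```

```text
[0.4398 0.0724 0.0072] [-0.8  0.3 -0.9] [1.7991e+02 1.4000e-01 1.5575e+02] 4.3
```

View pics/side1.png

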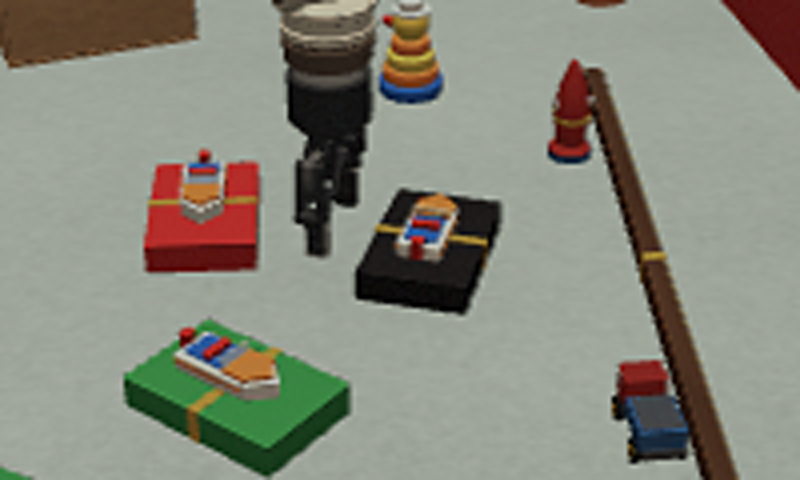

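Emit:
play_rows --targets '[{"grip": 0,"linear": [1.37,-0.62,-0.4],"delta_rot": [0,0,0]},{"grip": 0,"linear": [2.28,-1.03,-0.4],"delta_rot": [0,0,0]},{"grip": 0,"linear": [3.19,-1.44,-0.4],"delta_rot": [0,0,0]},{"grip": 0,"linear": [4.1,-1.85,-0.4],"delta_rot": [0,0,0]},{"grip": 0,"linear": [5.01,-2.26,-0.4],"delta_rot": [0,0,0]},{"grip": 0,"linear": [5.92,-2.67,-0.4],"delta_rot": [0,0,0]},{"grip": 0,"linear": [6.83,-3.08,-0.4],"delta_rot": [0,0,0]},{"grip": 0,"linear": [7.74,-3.49,-0.4],"delta_rot": [0,0,0]},{"grip": 0,"linear": [8.2,-3.7,-0.4],"delta_rot": [0,0,0]},{"grip": 0,"linear": [8.2,-3.7,-0.4],"delta_rot": [0,0,0]}]'

```text
time: 5.3
ee_pos: [0.5214, 0.0344, 0.0014]
tcp_rot: [180.0, 0.0, 155.7]
wrist_force: [-0.5, 0.3, 0.8]
opening: 0.0856
grasp_force: 0.0
```

```bash
cat > m.py <<'E'
from h import *
o0=bot.get_obs(); print(o0["ee_pos"].round(4),o0["wrist_force"].round(1),o0["tcp_rot"].round(2),o0["time"])
p=bot.camera("scene"); P,hsv,o=measure(p)
n=np.array([.9912,-.1321]);t=np.array([.1321,.9912])
cx,cy,w,h,a=o["plinth"]; a=a-90 if w>h else a
if a<-60: a+=90
T=o["ptop"][:,:2]; L=o["pline"][:,:2]; l=np.median(L,0)
c=np.array([cx,cy])/1000; ax=np.array([np.cos(np.radians(a)),np.sin(np.radians(a))]); y=np.array([-ax[1],ax[0]])
print("rect",c.round(4),round(w,1),round(h,1),"yaw",round(a,2),"line y off",((l-c)@y).round(4))
g=(o0["ee_pos"][:2]-c); print("tcp in plinth",(g@ax).round(4),(g@y).round(4))
print("centre n,t",(c@n).round(4),(c@t).round(4),"need n .6492 t .0678")
E
python3 m.py
```

```text
[0.5214 0.0344 0.0014] [-0.5  0.3  0.8] [1.8000e+02 3.0000e-02 1.5568e+02] 5.3
rect [0.5786 0.0101] 151.8 98.9 yaw -23.64 line y off -0.0008
tcp in plinth -0.0621 -0.0006
centre n,t 0.5722 0.0864 need n .6492 t .0678
```

Emit:
play_rows --targets '[{"grip": 0,"linear": [0.78,-0.39,0],"delta_rot": [0,0,0]},{"grip": 0,"linear": [1.57,-0.77,0],"delta_rot": [0,0,0]},{"grip": 0,"linear": [2.35,-1.16,0],"delta_rot": [0,0,0]},{"grip": 0,"linear": [3.14,-1.55,0],"delta_rot": [0,0,0]},{"grip": 0,"linear": [3.92,-1.94,0],"delta_rot": [0,0,0]},{"grip": 0,"linear": [3.92,-1.94,0],"delta_rot": [0,0,0]}]'

```text
time: 6.0
ee_pos: [0.5612, 0.0147, 0.0013]
tcp_rot: [180.0, 0.1, 155.7]
wrist_force: [0.3, -0.4, -0.1]
opening: 0.0852
grasp_force: 0.0
```

```bash
python3 m.py
```

```text
[0.5612 0.0147 0.0013] [ 0.3 -0.4 -0.1] [1.7999e+02 6.0000e-02 1.5568e+02] 6.0
rect [ 0.6178 -0.0107] 154.1 99.2 yaw -23.68 line y off 0.001
tcp in plinth -0.0621 0.0006
centre n,t 0.6138 0.071 need n .6492 t .0678
```

Emit:
play_rows --targets '[{"grip": 0,"linear": [0.28,-0.36,0],"delta_rot": [0,0,0.036]},{"grip": 0,"linear": [0.57,-0.72,0],"delta_rot": [0,0,0.073]},{"grip": 0,"linear": [0.88,-1.06,0],"delta_rot": [0,0,0.109]},{"grip": 0,"linear": [1.19,-1.4,0],"delta_rot": [0,0,0.146]},{"grip": 0,"linear": [1.52,-1.71,0],"delta_rot": [0,0,0.182]},{"grip": 0,"linear": [1.86,-2.03,0],"delta_rot": [0,0,0.219]},{"grip": 0,"linear": [2.21,-2.32,0],"delta_rot": [0,0,0.255]},{"grip": 0,"linear": [2.57,-2.61,0],"delta_rot": [0,0,0.2915]},{"grip": 0,"linear": [2.57,-2.61,0],"delta_rot": [0,0,0.2915]}]'

```text
time: 7.0
ee_pos: [0.5855, -0.0109, 0.0012]
tcp_rot: [-180.0, -0.0, 172.4]
wrist_force: [-1.5, -0.4, -1.0]
opening: 0.0854
grasp_force: 0.4
```

```bash
python3 m.py
```

```text
[ 0.5855 -0.0109  0.0012] [-1.5 -0.4 -1. ] [-1.7998e+02 -1.0000e-02  1.7244e+02] 7.0
rect [ 0.6463 -0.0179] 150.8 101.3 yaw -6.8 line y off 0.0013
tcp in plinth -0.0612 -0.0003
centre n,t 0.643 0.0677 need n .6492 t .0678
```

```bash
cat > m2.py <<'E'
from m import *
S=[]
for k in range(3):
    p=bot.camera("scene") ; P,hsv,o=measure(p)
    s=np.zeros((400,640),bool); s[236:262,234:260]=1
    z=P[...,2]
    y=(hsv[...,0]>15)&(hsv[...,0]<35)&(hsv[...,1]>110)&(hsv[...,2]>80)
    rail=y&(abs(z-.025)<.007)&((P[...,:2]@n)>.699)&((P[...,:2]@n)<.722)&(abs(P[...,1]+.02)<.04)
    m=P[rail][:,:2]; L=o["pline"][:,:2]
    L=L[((L@n)>.62)]   
    B=o["pline"][:,:2]; 
    ed=[(q.min()+q.max())/2 for q in (m@t,B@t)]
    S.append([np.median(m@t),ed[0],np.median(B@t),ed[1],len(m),len(B)])
print("mark t (med, mid) | line t (med, mid) | counts");print(np.round(np.mean(S,0),4))
E
python3 m2.py
```

```text
[ 0.5854 -0.0107  0.0013] [-1.1 -0.5 -0.2] [-1.7999e+02  1.0000e-02  1.7236e+02] 7.1
rect [ 0.6466 -0.0173] 151.8 100.2 yaw -7.27 line y off 0.0009
tcp in plinth -0.0615 -0.0012
centre n,t 0.6432 0.0683 need n .6492 t .0678
mark t (med, mid) | line t (med, mid) | counts
[6.68000e-02 6.61000e-02 6.68000e-02 6.61000e-02 3.33333e+01 9.03333e+01]
```

Emit:
play_rows --targets '[{"grip": 0,"linear": [0.15,-0.02,0],"delta_rot": [0,0,0]},{"grip": 0,"linear": [0.3,-0.04,0],"delta_rot": [0,0,0]},{"grip": 0,"linear": [0.45,-0.06,0],"delta_rot": [0,0,0]},{"grip": 0,"linear": [0.5,-0.07,0],"delta_rot": [0,0,0]},{"grip": 0,"linear": [0.5,-0.07,0],"delta_rot": [0,0,0]}]'

```text
time: 8.0
ee_pos: [0.5907, -0.0114, 0.0013]
tcp_rot: [180.0, 0.0, 172.4]
wrist_force: [-2.1, 0.4, 1.3]
opening: 0.0855
grasp_force: 1.5
```

Emit:
play_rows --targets '[{"grip": 0,"linear": [0.1,-0.013,0],"delta_rot": [0,0,0]},{"grip": 0,"linear": [0.1,-0.013,0],"delta_rot": [0,0,0]}]'

```text
time: 8.2
ee_pos: [0.5916, -0.0115, 0.0013]
tcp_rot: [-180.0, -0.0, 172.4]
wrist_force: [-2.9, 1.2, 1.5]
opening: 0.0854
grasp_force: 1.7
```

```bash
python3 m2.py
```

```text
[ 0.5916 -0.0115  0.0013] [-2.9  1.2  1.5] [-180.     -0.    172.42] 8.2
rect [ 0.6525 -0.019 ] 151.1 100.8 yaw -7.54 line y off 0.0015
tcp in plinth -0.0613 -0.0006
centre n,t 0.6492 0.0674 need n .6492 t .0678
mark t (med, mid) | line t (med, mid) | counts
[6.69000e-02 6.66000e-02 6.66000e-02 6.19000e-02 3.43333e+01 9.50000e+01]
```

Nearly touching. I'll advance in 1 mm steps and watch the force.

Emit:
play_rows --targets '[{"grip": 0,"linear": [0.1,-0.013,0],"delta_rot": [0,0,0]},{"grip": 0,"linear": [0.1,-0.013,0],"delta_rot": [0,0,0]},{"grip": 0,"linear": [0.1,-0.013,0],"delta_rot": [0,0,0]}]'

```text
time: 8.9
ee_pos: [0.5916, -0.0115, 0.0012]
tcp_rot: [-180.0, -0.1, 172.4]
wrist_force: [-8.7, 1.6, 4.9]
opening: 0.0854
grasp_force: 4.2
```

Emit:
play_rows --targets '[{"grip": 0,"linear": [0.1,-0.013,0],"delta_rot": [0,0,0]},{"grip": 0,"linear": [0.1,-0.013,0],"delta_rot": [0,0,0]},{"grip": 0,"linear": [0.1,-0.013,0],"delta_rot": [0,0,0]}]'

```text
time: 9.2
ee_pos: [0.5916, -0.0115, 0.0013]
tcp_rot: [-180.0, -0.2, 172.4]
wrist_force: [-14.1, 2.4, 9.4]
opening: 0.0852
grasp_force: 7.0
```

Emit:
play_rows --targets '[{"grip": 0,"linear": [0.15,-0.02,0],"delta_rot": [0,0,0]},{"grip": 0,"linear": [0.15,-0.02,0],"delta_rot": [0,0,0]},{"grip": 0,"linear": [0.15,-0.02,0],"delta_rot": [0,0,0]}]'

```text
time: 9.5
ee_pos: [0.5916, -0.0115, 0.0012]
tcp_rot: [-180.0, -0.4, 172.4]
wrist_force: [-22.8, 3.7, 14.1]
opening: 0.0853
grasp_force: 11.3
```

```bash
python3 - <<'E'
from m2 import *
b=bot.get_obs();print("torque",b["torque"].round(2),b["wrist_force"].round(1))
cv2.imwrite("pics/fin.png",cv2.resize(p["color"][180:280,200:360,::-1],None,fx=5,fy=5,interpolation=cv2.INTER_CUBIC))
E
```

```text
[ 0.5916 -0.0115  0.0012] [-22.8   3.7  14.1] [-180.     -0.39  172.42] 9.5
rect [ 0.6527 -0.0186] 152.9 100.2 yaw -7.93 line y off 0.0018
tcp in plinth -0.0615 -0.0014
centre n,t 0.6494 0.0678 need n .6492 t .0678
mark t (med, mid) | line t (med, mid) | counts
[6.74e-02 7.00e-02 6.64e-02 6.18e-02 3.60e+01 9.40e+01]
torque [ 0.49  4.05 -0.19] [-21.4   4.   14.3]
```

View pics/fin.png

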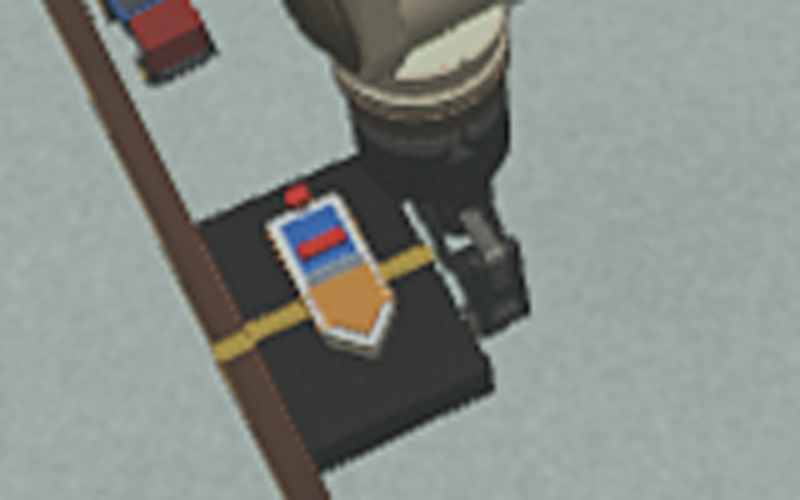

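The plinth is flush, and its line meets the mark at about crop (240,342). Backing off straight and rising.

Emit:
play_rows --targets '[{"grip": 0,"linear": [-0.3,0.04,0],"delta_rot": [0,0,0]},{"grip": 0,"linear": [-0.6,0.08,0],"delta_rot": [0,0,0]},{"grip": 0,"linear": [-1.5,0.2,0],"delta_rot": [0,0,0]},{"grip": 0,"linear": [-4,0.53,0],"delta_rot": [0,0,0]},{"grip": 0,"linear": [-6,0.8,0],"delta_rot": [0,0,0]},{"grip": 0,"linear": [-6,0.8,4],"delta_rot": [0,0,0]},{"grip": 0,"linear": [-8,1,8],"delta_rot": [0,0,0]},{"grip": 0,"linear": [-12,1,12],"delta_rot": [0,0,0]},{"grip": 0,"linear": [-16,1,15],"delta_rot": [0,0,0]},{"grip": 0,"linear": [-16,1,15],"delta_rot": [0,0,0]}]'

```text
time: 10.9
ee_pos: [0.4336, -0.002, 0.1557]
tcp_rot: [180.0, 0.4, 172.4]
wrist_force: [1.9, -0.1, -0.2]
opening: 0.0852
grasp_force: 0.0
```

```bash
python3 - <<'E'
from m2 import *
cv2.imwrite("pics/fin2.png",cv2.resize(p["color"][210:280,220:320,::-1],None,fx=8,fy=8,interpolation=cv2.INTER_CUBIC))
# along-line fit: extrapolate plinth line to the rail in pixels, rail-side part only
for sel,name in ((rail,"mark"),):
    print(name,np.argwhere(sel)[:,::-1].mean(0))
B=o["pline"]; 
for lo,hi in ((.60,.63),(.67,.70)):
    k=((B[:,:2]@n)>lo)&((B[:,:2]@n)<hi); print(lo,k.sum(),(B[k][:,:2]@t).mean().round(4))
k=P[rail][:,:2]; print("mark mean t",(k@t).mean().round(4))
E
```

```text
[ 0.4336 -0.002   0.1557] [ 1.9 -0.1 -0.2] [179.96   0.35 172.42] 10.9
rect [ 0.6534 -0.0183] 151.3 100.3 yaw -7.21 line y off 0.0003
tcp in plinth -0.2201 -0.0115
centre n,t 0.6501 0.0682 need n .6492 t .0678
mark t (med, mid) | line t (med, mid) | counts
[6.67000e-02 6.66000e-02 6.62000e-02 6.17000e-02 3.43333e+01 8.90000e+01]
mark [246.11764706 248.73529412]
0.6 38 0.0655
0.67 47 0.0666
mark mean t 0.0666
```

View pics/fin2.png

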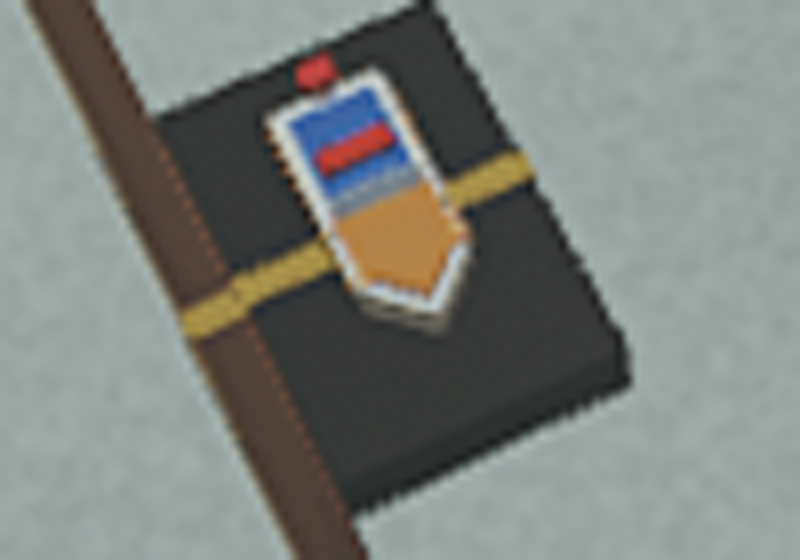

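The plinth line runs straight into the mark at about crop (235,290), the long side is flush along the rail, and the hand is clear. Handing in.

```bash
python3 -c "
from workcell import bot
print(bot.job_done())"
```

```text
the job is handed in; nothing more can be done
None
```

The black plinth stands flush against the rail with its yellow line within about 1 mm of the rail's mark by camera measurement; the hand is clear and the job is handed in, with no verdict returned.

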